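# Fetch the rearmost board carrier from a crowded hook

## Robot

A 6-joint arm with a two-finger parallel gripper is mounted at the origin on the work surface. World frame = base frame: x ahead of the robot, y to its left, z up, the work surface at z = 0. Lengths are in mm, angles in rad, forces in N, time in s.
With the tool pointing down it reaches from about 250 to 725 mm from the base axis. Payload 4 kg.
Tool frame: the origin (TCP) lies between the finger pads; the fingertips stand 17 mm ahead of it and the grasp point (between the pads) lies 2 mm behind it; z points along the fingers, x is the direction in which the jaws open and shut, and the axes are right-handed (so a half turn about z gives the same grasp; the last joint's range is limited). The gripper opens to 85 mm and grips with 20 to 120 N. Pads are 22 mm wide; open, the fingers measure 114 mm over their backs; the gripper's body (76 mm by 85 mm) begins 54 mm behind the grasp point. The pads swing forward as they close: fully open they stand 13 mm farther back than shut.
Start: joints at [1.141, 0.241, 0.005, 1.335, 0, 1.571], TCP at [208.343, 454.525, 248.306] pointing down, gripper open.
Joint ranges: [-2.72, 2.72], [-1.05, 1.87], [-1.09, 1.28], [-1.99, 2.15], [-1.42, 1.44], [-3.14, 3.14]. Speed limits (rad/s): [2.79, 2.79, 3.14, 3.14, 3.14, 3.14].

## Interface

Orientations are given as a unit quaternion [x, y, z, w].
In Python, from workcell import readout, camera, close_job, recognise, cut_out gives the robot as it stands.
- The arm moves only by the tool send_rows, never from a script. Its argument "targets" is a list that holds one entry, the list of rows, each a list of 7 numbers: the shift along the tool's x, y, z in cm, then the turn, a rotation vector about the tool's x, y, z in degrees, then the finger opening in cm, from 0 to 8.54. In form: [[[dx, dy, dz, rx, ry, rz, fingers], ...]]. A call has 1 to 8 rows; each row is the pose to reach, as a shift and turn from the pose measured when the call began, along the tool's axes at that moment; what a row does not reach only later rows make up. A row lasts 1/12 s, in which the tool goes at most 41.7 mm and 7.16 degrees, less where a joint would pass 70% of its speed; a pose out of reach is approached as far as the arm can. A call with a gripper value outside its range is refused whole. The fingers move at their own pace and stop on an object; the grip force is fixed at half the most. Time passes only in rows, so rows that repeat a pose let the fingers close. It gives the time, the measured TCP pose, the force and the opening at its end, in the units of the state.
- readout.get_state(): the state, without advancing time (a new reading comes with each control period).
- camera(name): name is "scene" or "top" or "wrist"; returns a dict with "image" (384x512x3 uint8, red, green, blue), "vfov" (degrees; the focal length in pixels is half the picture's height over the tangent of half this angle, whatever the lens; pixels are square), "cx", "cy" (the principal point, pixels), "pose" (4x4, takes a point from camera to world coordinates); the wrist camera has in their place "mount" (4x4, takes a point from camera to tool coordinates, whose origin is the TCP and whose axes are the tool frame's). Camera axes: x right, y down, z forward; pixel columns grow to the right and rows downward; lengths in mm; the calibration is good to about 2 mm. A picture is of the moment at which its call begins: read the wrist's pose just before it. There is no depth.
- close_job(): hands the job in, once; it reports no verdict.
Trained networks look in the newest picture that a camera, given by its name, has taken for a name from the list of things; names that differ only in an ending like _2 or _b are one class to them, and where a whole thing is asked for, a point or a joint stands for the part that bears it (a point fixed in the world has none). Each returns a list of dicts, best first, with "p" (0 to 1); they miss things now and then, are a little off and sometimes report something else, mostly with a low value. They report only what shows in the picture. A call takes as long as a camera call. They do not tell look-alikes from the thing itself.
- recognise(query, camera): "point" ([x, y, z] in mm, in world coordinates, good to about 4 mm: the middle of the surface that is visible of it).
- cut_out(query, camera): "mask" (384x512 bool, what is visible of it).
The state is a dict: "clock": time; "joint_positions": joint angles; "dq": joint speeds; "tau": joint torques, N m; "tool_pos": TCP position; "orientation": TCP orientation; "contact_force": force on the tool from outside, world axes, zero at the start; "ft_torque": the same for the moment, N m; "gripper_width": finger opening in mm.
Only numpy, scipy, OpenCV 4.12 (cv2) and the standard library are available. Lean on these libraries where they do the work, as an engineer would, in place of code of your own. Each camera call takes 0.05 s, during which the arm holds its last target. There are 200 camera calls.

## Task

The rearmost of the three board carriers on the crowded hook is wanted: hang the front two on the spare hook, then stand the rearmost one upright in the grooved metal cradle, lug up and fully down in its groove. The spare hook's prong has been knocked crooked, so feel your way onto it and do not press a carrier against the hooks or the cradle, or the gripper against the hooks, with more than 30 N; drop no carrier or put one down on the bench, and leave everything else on the bench where it is.

Things in the scene. Friction and masses are not known exactly. Their poses are not given: they have to be found in the camera images.
- front_lug (a point): Centre of the lug of the black carrier nearest the free end of the crowded hook, about 100 mm out along the prong. The lug (36 mm wide along y, 10 mm thick along x, 50 mm tall) tops the plate; grip it. This point is 25 mm under the very top, 115 mm above the plate's lower edge. Hanging, it lies 3.5 mm below the prong's axis. z up, x the plate's normal.
- middle_lug (a point): The same point of the middle carrier, alike in shape, about 66 mm out along the prong. Through each lug along x goes an eye, an upright slot 13 mm wide and 26 mm tall, from 19 mm below this point to 7 mm above it; its top end rests on the prong.
- rear_lug (a point): The same point of the carrier nearest the post, alike in shape, about 32 mm out along the prong. This is the one to fetch.
- crowded_root (a point): Crowded hook, straight: the point on its prong's axis at the front face of the post, 255 mm above the table. The steel prong, 7 mm thick, runs level 130 mm along this frame's -x, then turns up for a last 10 mm out and 10 mm up; its round end tops out 14 mm above the axis. To pass the end, on or off, lift a hung carrier 11 to 18 mm (14.5 is best). x points into the post, z up.
- spare_root (a point): The same point of the empty spare hook, alike in size, but its prong is knocked sideways: level, yet turned about the vertical at its root by up to 0.09 rad either way, so its end is up to 13 mm left or right of this frame's -x axis. The turn is not measured: feel it (a lug runs against the end if the eye misses) or see it. It stays as found under a gentle touch.
- groove (a point): Centre of the groove's floor in the cradle, 12 mm above the table. The groove, 16 mm wide (x; its mouth flares to 26), 86 mm long (y), walls up to 46 mm above the table, takes a carrier's lower edge. The floor is a sprung pad that gives 1 mm per newton, 5 mm at most. Resting fully down, a lug point is 113 to 115 mm above here, plate normal along this x, either way round. z up.
- crowded: The crowded hook's stand: fixed base plate 90 mm square, 8 mm thick, aluminium post 30 mm square and 270 mm tall at its centre, and the prong; origin under the centre, axes as at its root.
- spare: The spare hook's stand, alike; its prong belongs to it.
- cradle: The bare aluminium cradle, a block, 70 x 110 x 46 mm, fixed; origin under its centre, axes as the groove's.
- front: The front carrier: plate 10 mm thick (x), 76 mm wide (y), 90 mm tall, with the lug centred on its upper edge, 140 mm tall in all, about 110 to 180 g; origin at the centre of its lower edge.
- middle: The middle carrier; origin at the centre of its lower edge.
- rear: The rearmost carrier; origin at the centre of its lower edge.
- spool: Bystander: metal solder spool, 54 mm across, 40 mm tall, standing between the hooks; origin under its centre.
- flux: Bystander: small bottle, 40 mm across, 75 mm tall; origin under its centre.
- bin: Bystander: clear open bin 110 x 80 x 45 mm; origin under its centre.
- driver: Bystander: screwdriver lying flat, 160 mm long; origin under its middle.
- reel: Bystander: flat reel, 90 mm across, 12 mm thick; origin under its centre.
- tincup: Bystander: steel bowl, 56 mm across, 35 mm tall; origin under its centre.
- brush: Bystander: brush lying flat, 150 mm long; origin under its middle.
There are look-alikes about, which are no part of the job. Leave any pink look-alike of the front alone.

How it is judged (in metres and radians):
On the way:
1. the front and middle carriers both hang on the spare hook, at rest and let go (x of front_lug in the frame of spare_root between -0.135 and -0.004 m and y of front_lug in the frame of spare_root between -0.03 and 0.03 m and z of front_lug in the frame of spare_root between -0.025 and 0.008 m and angle between each of front_lug, middle_lug's own z axis and vertical below 0.25 rad and linear speed of each of front, middle below 0.03 m/s and contact force between each of front, middle and spare above 0.3 N and x of middle_lug in the frame of spare_root between -0.135 and -0.004 m and y of middle_lug in the frame of spare_root between -0.03 and 0.03 m and z of middle_lug in the frame of spare_root between -0.025 and 0.008 m and contact force between each of front, middle and the fingers below 0.05 N), for 0.3 s.
At the end, for the whole second after the job is handed in: Front and middle carriers hang at rest on the spare prong, within its length, upright to 14 degrees; the rearmost stands in the groove, lug up, within 4 mm of its rest height, within 20 mm of its middle, upright to 11 degrees, square to 8, at rest; all three let go (all of step 1 and z of rear_lug in the frame of groove between 0.104 and 0.118 m and horizontal distance between rear_lug and groove below 0.02 m and angle between rear_lug's own z axis and vertical below 0.2 rad and angle between the x axis of rear_lug and the x axis of groove, either way round below 0.15 rad and linear speed of rear below 0.02 m/s and contact force between rear and the fingers below 0.05 N); the robot touches nothing.
It fails at once if a carrier is pressed against a hook or the cradle, or the gripper against a hook, with more than 30 N (contact force between any of front, middle, rear, the arm, the fingers and crowded above 30 N or contact force between any of front, middle, rear, the arm, the fingers and spare above 30 N or contact force between any of front, middle, rear and cradle above 30 N).
It fails at once if a carrier is dropped, or put down on the bench (height (world z) of any of front_lug, middle_lug below 0.13 m or (height (world z) of rear_lug below 0.13 m and horizontal distance between rear_lug and groove above 0.06 m) or (linear speed of rear above 0.45 m/s and contact force between rear and the fingers below 0.05 N)).
It fails at once if a bystander is moved by more than 15 mm (distance of any of spool, flux, bin, driver, reel, tincup, brush from where it was at the start of the episode above 0.015 m).
It also fails if it takes over 72 s, if anything falls off the work surface, if the arm or the gripper's body presses on something with over 40 N, if the wrist force passes 120 N, or if a joint passes its speed limit or range.

## Working session

There is one attempt and no reset: what is moved stays moved. The work goes in short steps, Python scripts to look and compute and a tool call to move; the robot and the scene stay as the last step left them, time stands still between calls to the robot, and variables do not carry over. Pictures are saved under pics/ and viewed, about 8 in all and at most 12, crops included, and the job is handed in when it is done.

Besides the shell and the picture viewer there is one more tool, called by a JSON object that holds its "name" and its "arguments". send_rows: Moves the arm, as the interface text tells. Its arguments: {"type":"object","properties":{"targets":{"type":"array"}},"required":["targets"]}

```bash
mkdir -p pics; ls
cat > h.py <<'E'
import numpy as np, cv2
from scipy.spatial.transform import Rotation as R
from workcell import readout, camera, close_job, recognise, cut_out
def f(c): return 192/np.tan(np.radians(c['vfov'])/2)
def campose(c,s=None):
    if 'pose' in c: return np.array(c['pose'])
    T=np.eye(4);T[:3,:3]=R.from_quat(s['orientation']).as_matrix();T[:3,3]=s['tool_pos'];return T@np.array(c['mount'])
def ray(c,P,u,v):
    d=P[:3,:3]@np.array([(u-c['cx'])/f(c),(v-c['cy'])/f(c),1]);return P[:3,3],d
def onplane(c,P,u,v,n,d0):
    o,d=ray(c,P,u,v);n=np.array(n,float);return o+d*(d0-n@o)/(n@d)
def proj(c,P,X):
    q=np.linalg.inv(P)@np.append(X,1);return np.array([c['cx'],c['cy']])+f(c)*q[:2]/q[2]
E
python3 - <<'E'
from h import *
s=readout.get_state();print(s)
ims=[]
for n in('scene','top'):
    c=camera(n);cv2.imwrite(f'pics/{n}0.png',cv2.resize(c['image'][:,:,::-1],(800,600)))
    P=campose(c,s);print(n,c['vfov'],c['cx'],c['cy'],np.round(P,3).tolist())
    for q in['front_lug','middle_lug','rear_lug','crowded_root','spare_root','groove','crowded','spare','cradle','front','spool','flux','bin','driver','reel','tincup','brush']:
        r=recognise(q,n);print(q,[(np.round(a['point']).astype(int).tolist(),round(a['p'],2),proj(c,P,a['point']).astype(int).tolist()) for a in r][:5])
E
```

```text
pics
{'clock': 0.0, 'joint_positions': array([ 1.14100279e+00,  2.41426155e-01,  3.71901861e-03,  1.33521018e+00,
       -5.92204420e-06,  1.57078026e+00]), 'dq': array([ 9.72770248e-04,  2.54749076e-04, -5.73735403e-04, -3.31053850e-05,
        3.60227319e-04, -3.38854480e-04]), 'tau': array([ 8.55671988e-04, -3.72312677e+01,  2.52411175e+01,  1.68328016e-02,
        2.70778228e-04, -1.47623524e-06]), 'tool_pos': array([208.09176459, 453.97685541, 247.40436367]), 'orientation': array([ 8.41625487e-01,  5.40060566e-01, -8.90949945e-04,  5.75209418e-04]), 'contact_force': array([ 0.01179019,  0.44611495, -0.07746209]), 'ft_torque': array([ 0.01751617, -0.00410749, -0.00405392]), 'gripper_width': 85.37496672902869}
scene 54.81638409103179 253.92112023989026 188.24166491578006 [[-0.717, 0.598, -0.359, 905.269], [0.697, 0.602, -0.389, 365.72], [-0.016, -0.529, -0.849, 977.664], [0.0, 0.0, 0.0, 1.0]]
front_lug [([669, 272, 81], 0.94, [303, 304]), ([401, 145, 86], 0.62, [334, 201]), ([543, 272, 86], 0.57, [337, 268])]
middle_lug [([606, 159, 226], 0.8, [291, 230]), ([345, 319, 19], 0.58, [
[... 1794 characters left out ...]
, 77], 0.89, [308, 163])]
cradle [([474, 13, 11], 0.65, [257, 228])]
front [([562, 144, 226], 0.85, [206, 189]), ([530, 260, 82], 0.77, [174, 208]), ([653, 267, 84], 0.59, [173, 167]), ([387, 129, 91], 0.52, [216, 257])]
spool [([640, 17, 39], 0.75, [256, 175]), ([566, 138, 226], 0.47, [208, 187]), ([469, 12, 12], 0.44, [258, 230])]
flux [([428, 236, 48], 0.59, [183, 242])]
bin [([806, 4, -2], 0.75, [261, 129]), ([668, -143, 77], 0.24, [309, 163])]
driver [([402, -309, 26], 0.83, [363, 253]), ([495, 389, 12], 0.43, [138, 221])]
reel [([499, 388, 12], 0.59, [138, 220]), ([664, -142, 78], 0.23, [309, 164])]
tincup [([578, -351, 25], 0.76, [374, 196])]
brush [([334, 309, 17], 0.94, [160, 273])]
```

View pics/scene0.png

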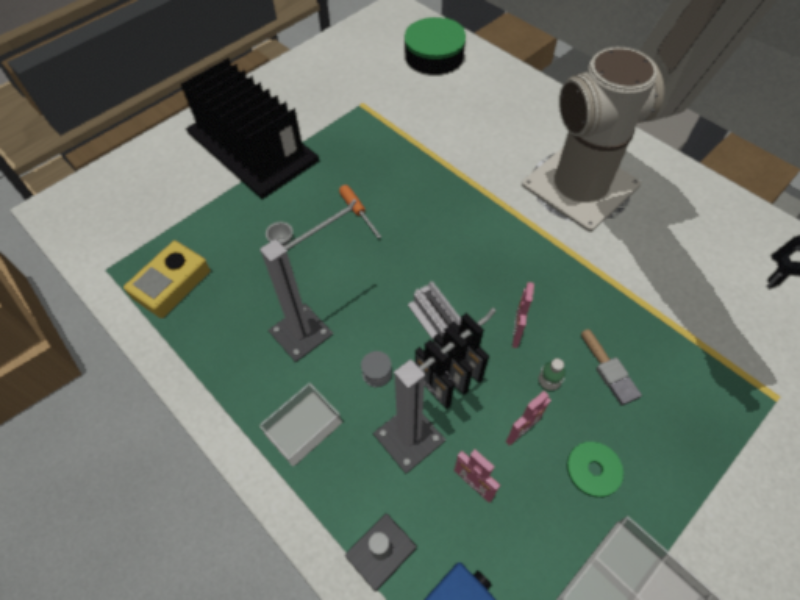

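View pics/top0.png

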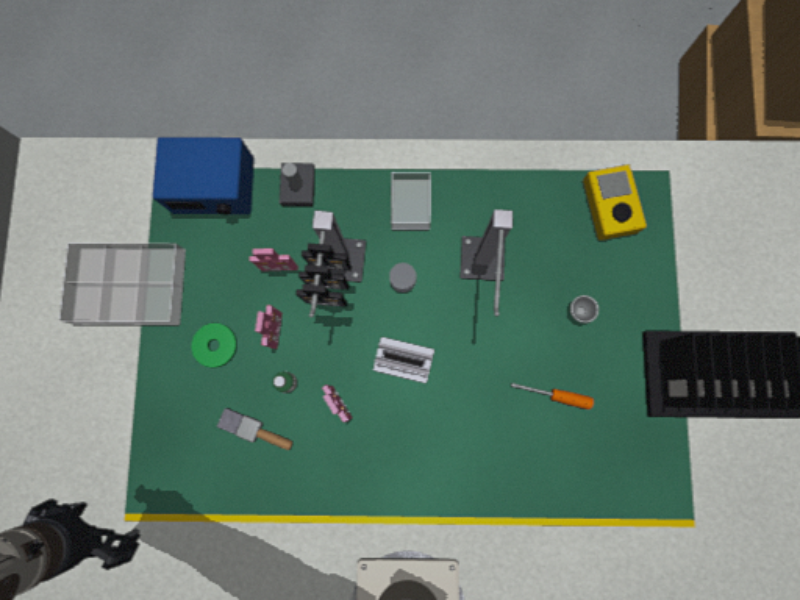

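The scene view shows three black carriers hung on the crowded hook (800-px image: scene (455,360), top (325,275)). The spare hook is empty, with its post top at scene (275,250) and top (502,218). The grooved cradle is at top (405,360). The candidates for "front" are the black one at top (320,297) and the pink look-alikes at (272,260), (268,325) and (337,403). The black one on the hook fits. I'll confirm it in one enlarged crop.

Run:
```python
from h import *
import pickle
C={n:camera(n) for n in('scene','top')};pickle.dump(C,open('c0.pkl','wb'))
def crop(n,x,y,w=100,h=75):
    a=cv2.resize(C[n]['image'][y:y+h,x:x+w,::-1],(400,300),interpolation=cv2.INTER_CUBIC)
    for k in range(0,w,20): cv2.putText(a,str(x+k),(k*4,8),0,.3,(0,255,255));cv2.line(a,(k*4,9),(k*4,14),(0,255,255))
    for k in range(0,h,15): cv2.putText(a,str(y+k),(0,k*4+4),0,.3,(0,255,255))
    return a
cv2.imwrite('pics/crops.png',np.vstack([np.hstack([crop('top',165,130),crop('top',280,130)]),np.hstack([crop('scene',240,190),crop('scene',160,125)])]))
cv2.imwrite('pics/cr.png',crop('top',220,200))
for n in C:
  print(n,[np.round(proj(C[n],C[n]['pose'],p)).tolist() for p in [(680,140,270),(680,-140,270),(560,140,255)]])
```

```text
scene [[262.0, 238.0], [178.0, 161.0], [300.0, 206.0]]
top [[207.0, 140.0], [318.0, 141.0], [206.0, 188.0]]
```

View pics/crops.png

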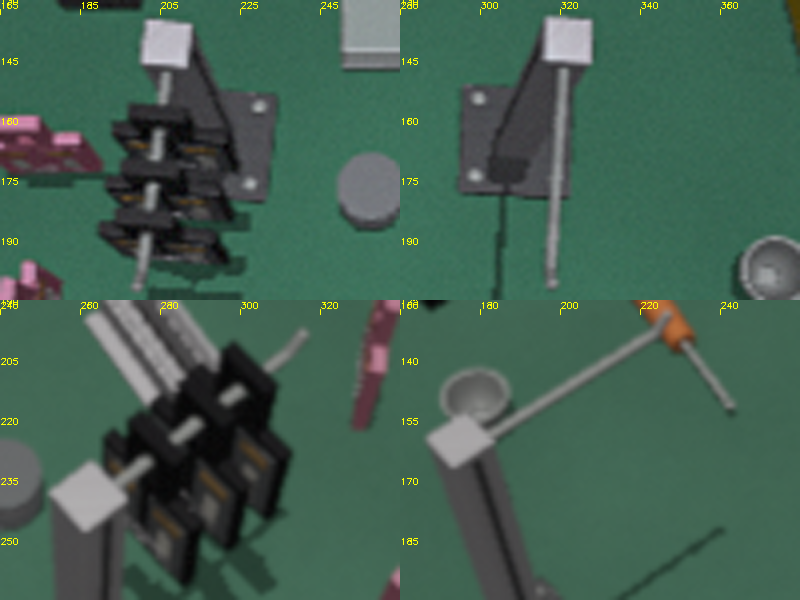

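The crop shows the three black carriers on the crowded prong (top px ~(207,163), (205,175), (202,188)). The pink ones lie on the bench and are not the ones meant. The spare prong runs from about (321,148) to (318,202). Next I'll turn these into positions.

Run:
```python
from h import *
import pickle
C=pickle.load(open('c0.pkl','rb'));c=C['top'];P=c['pose'];s=C['scene'];Q=s['pose']
def t(n,o,pts,z):
    c=C[n];return [np.round(onplane(c,c['pose'],o[0]+x/4,o[1]+y/4,[0,0,1],z),1)[:2].tolist() for x,y in pts]
print('crowd top',t('top',(165,130),[(147,20),(190,23),(193,66),(143,65)],270))
print('crowd prong',t('top',(165,130),[(166,76),(145,250)],255),'tip',t('top',(165,130),[(139,287)],265))
print('spare top',t('top',(280,130),[(145,17),(192,20),(190,64),(143,61)],270))
print('spare prong',t('top',(280,130),[(163,70),(152,270)],255),'tip',t('top',(280,130),[(152,284)],265))
print('scene crowd top',t('scene',(240,190),[(90,161),(128,197),(90,232),(50,196)],270),'tip',t('scene',(240,190),[(304,33)],265))
print('scene spare top',t('scene',(160,125),[(64,114),(95,135),(60,168),(27,140)],270),'prong',t('scene',(160,125),[(96,135),(255,30)],255),'tip',t('scene',(160,125),[(268,18)],265))
w=camera('wrist');print(w['vfov'],w['cx'],w['cy'],np.round(w['mount'],3).tolist())
for n in C:
  m=cut_out('cradle',n)
  for k in m[:1]:
    print(n,k['p'],cv2.minAreaRect(np.argwhere(k['mask'])[:,::-1].astype(np.float32)))
st=readout.get_state();T=R.from_quat(st['orientation']).as_matrix();print(np.round(T,3))
# target: above, tool x along world -y... print shift for TCP (470,0,420)
for yaw in (90,-90):
  G=(R.from_euler('z',yaw,degrees=True)*R.from_euler('x',180,degrees=True)).as_matrix()
  print(yaw,np.round(T.T@(np.array([470,0,420])-st['tool_pos'])/10,2),np.round(R.from_matrix(T.T@G).as_rotvec(degrees=True),1))
```

```text
crowd top [[692.8, 153.2], [691.0, 125.9], [662.9, 123.2], [663.4, 154.6]]
crowd prong [[660.7, 142.4], [548.0, 151.8]] tip [[523.2, 152.9]]
spare top [[696.6, -135.8], [694.8, -165.3], [666.0, -163.5], [667.8, -134.1]]
spare prong [[666.5, -148.9], [537.6, -139.7]] tip [[527.3, -138.0]]
scene crowd top [[665.9, 128.7], [666.4, 157.0], [694.1, 157.0], [694.8, 128.2]] tip [[524.3, 155.1]]
scene spare top [[670.5, -161.1], [667.1, -135.6], [696.7, -131.2], [698.1, -161.3]] prong [[661.6, -145.8], [537.9, -139.3]] tip [[530.6, -133.9]]
60.611291396192144 260.37358551814924 192.88861049373998 [[1.0, 0.0, 0.001, -0.758], [-0.0, 0.956, 0.293, -73.813], [-0.001, -0.293, 0.956, -125.914], [0.0, 0.0, 0.0, 1.0]]
scene 0.67 ((276.7879943847656, 198.416015625), (33.20390701293945, 22.831642150878906), 55.304847717285156)
top 0.93 ((258.52069091796875, 229.85171508789062), (35.690643310546875, 22.91480827331543), 15.068490028381348)
[[ 0.417  0.909  0.   ]
 [ 0.909 -0.417 -0.   ]
 [-0.     0.    -1.   ]]
90 [-30.42  42.73 -17.17] [  0.    0.  -24.6]
-90 [-30.42  42.73 -17.17] [  0.   -0.  155.4]
```

View pics/cr.png

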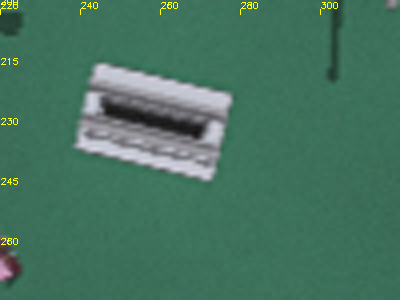

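The cradle in this crop has corners at px ~(245,216), (278,224), (273,245) and (240,237), so it is yawed by about 14°. I'm moving up for a wrist view of both hooks.

{"name": "send_rows", "arguments": {"targets": [[[-3,4,-5,0,0,-6,8.5],[-6,8.5,-9,0,0,-12,8.5],[-9,13,-12,0,0,-18,8.5],[-12,17,-15,0,0,-24.6,8.5],[-15,21,-17.2,0,0,-24.6,8.5],[-18,25,-17.2,0,0,-24.6,8.5],[-21,29,-17.2,0,0,-24.6,8.5],[-24,33,-17.2,0,0,-24.6,8.5]]]}}

```text
clock: 2.72
tool_pos: [351.2, 202.8, 401.9]
orientation: [0.707, 0.707, 0.001, 0.0]
contact_force: [1.2, -0.1, 0.1]
gripper_width: 84.9
```

```bash
cat >> h.py <<'E'
def down(yaw): return (R.from_euler('z',yaw,degrees=True)*R.from_euler('x',180,degrees=True)).as_matrix()
def go(pos,yaw,s=None):
    s=s or readout.get_state();T=R.from_quat(s['orientation']).as_matrix()
    return np.round(T.T@(np.array(pos)-s['tool_pos'])/10,2).tolist(),np.round(R.from_matrix(T.T@down(yaw)).as_rotvec(degrees=True),2).tolist()
def st():
    s=readout.get_state();print('t',round(s['clock'],2),'pos',np.round(s['tool_pos'],1),'F',np.round(s['contact_force'],2),'M',np.round(s['ft_torque'],2),'w',round(s['gripper_width'],1),'eul',np.round((R.from_quat(s['orientation'])*R.from_euler('x',180,degrees=True).inv()).as_euler('zyx',degrees=True),2));return s
E
python3 -c "
from h import *
s=st();print(go((470,0,420),90,s))"
```

```text
t 2.72 pos [351.2 202.8 401.9] F [ 1.18 -0.11  0.07] M [-0.01 -0.08 -0.03] w 84.9 eul [ 9.003e+01 -1.500e-01  9.000e-02]
([-20.28, 11.88, -1.81], [0.15, -0.09, 0.03])
```

{"name": "send_rows", "arguments": {"targets": [[[-4,2.4,-0.4,0,0,0,8.5],[-8,4.8,-0.8,0,0,0,8.5],[-12,7,-1.2,0,0,0,8.5],[-16,9.4,-1.6,0,0,0,8.5],[-20.3,11.9,-1.8,0,0,0,8.5],[-20.3,11.9,-1.8,0,0,0,8.5]]]}}

```text
clock: 3.22
tool_pos: [471.4, -3.3, 420.0]
orientation: [0.708, 0.706, 0.002, 0.001]
contact_force: [0.6, 0.1, 0.6]
gripper_width: 85.3
```

```bash
cat > look.py <<'E'
from h import *
import pickle,sys
s=st();c=camera('wrist');pickle.dump((s,c),open(sys.argv[1]+'.pkl','wb'))
a=cv2.resize(c['image'][:,:,::-1],(800,600),interpolation=cv2.INTER_CUBIC)
cv2.imwrite('pics/'+sys.argv[1]+'.png',a)
E
python3 look.py w1
```

```text
t 3.22 pos [471.4  -3.3 420. ] F [0.62 0.09 0.57] M [0.07 0.01 0.  ] w 85.3 eul [ 8.989e+01 -2.000e-01  4.000e-02]
```

View pics/w1.png

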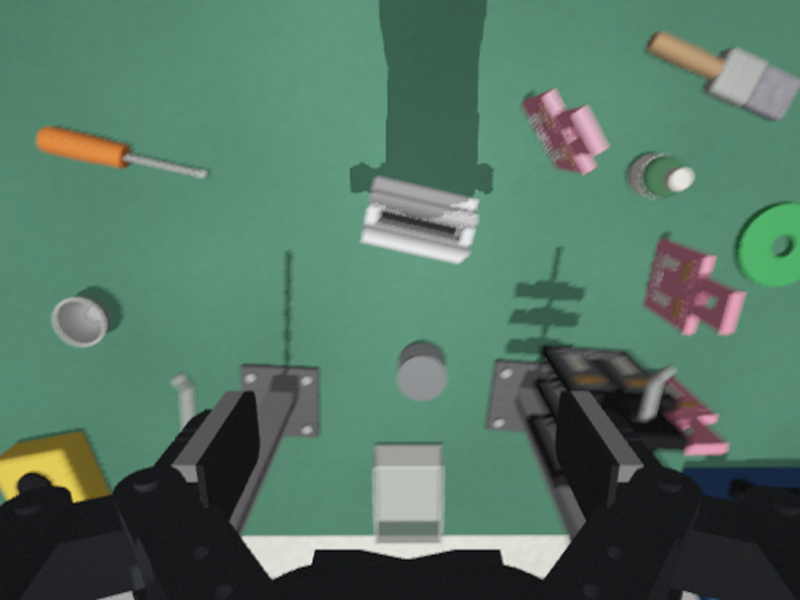

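The wrist view shows the spare tip at (182,380), the crowded tip at (668,375) and the cradle at (420,220). The open fingers hide both prongs, so I'll close them and look again.

{"name": "send_rows", "arguments": {"targets": [[[0,0,0,0,0,0,1],[0,0,0,0,0,0,1],[0,0,0,0,0,0,1],[0,0,0,0,0,0,1],[0,0,0,0,0,0,1],[0,0,0,0,0,0,1],[0,0,0,0,0,0,1]]]}}

```text
clock: 3.85
tool_pos: [473.1, -5.6, 419.4]
orientation: [0.709, 0.706, 0.001, 0.002]
contact_force: [-0.4, 0.5, -0.2]
gripper_width: 9.9
```

```bash
python3 look.py w2
```

```text
t 3.85 pos [473.1  -5.6 419.4] F [-0.35  0.45 -0.21] M [ 0.01 -0.    0.04] w 9.9 eul [89.77 -0.24 -0.13]
```

View pics/w2.png

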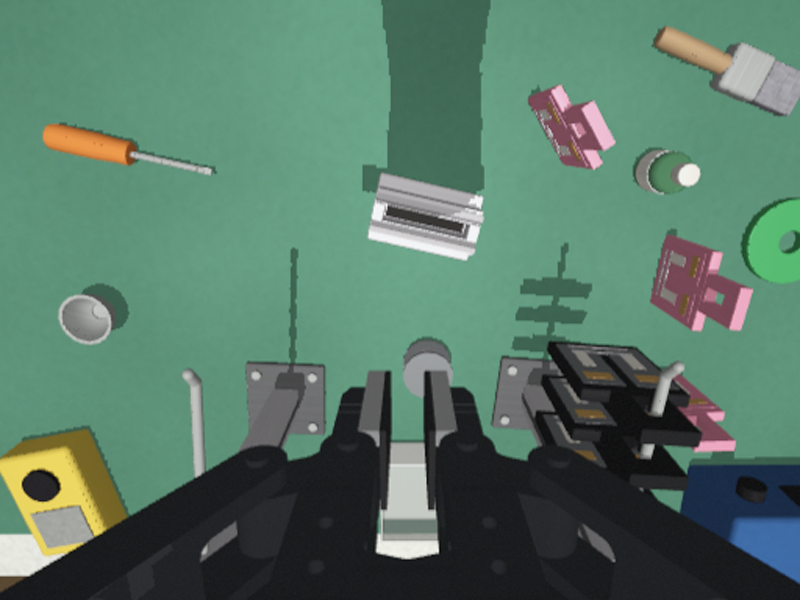

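The sharp view shows the spare prong from (190,374) to (199,470), the crowded tip at (672,370) with its prong at (657,408), and the cradle corners at (382,173), (484,197), (468,258) and (368,237).

Run:
```python
from h import *
import pickle
s,c=pickle.load(open('w2.pkl','rb'));P=campose(c,s);k=512/800
g=cv2.cvtColor(c['image'],cv2.COLOR_RGB2GRAY).astype(float)
# spare prong: per row bright centroid
img=c['image'].astype(int)
for v in range(238,302,6):
    row=img[v,112:140]; w=np.clip(row[:,0]-row[:,1]+0*row[:,2]+30,0,None); 
    m=np.where(row[:,0]>row[:,1]-12)[0]
    if len(m): u=112+(m.min()+m.max())/2; print('sp',v,u,len(m),np.round(onplane(c,P,u,v,[0,0,1],255),1)[:2])
def q(l,z,pts): print(l,[np.round(onplane(c,P,x*k,y*k,[0,0,1],z),1)[:2].tolist() for x,y in pts])
q('sp screws',8,[(256,377),(313,378),(312,426)]);q('cr screws',8,[(513,371),(504,421)])
q('cradle',46,[(382,173),(484,197),(468,258),(368,237)])
q('groove',12,[(383,214),(472,237)])
q('cr prong',255,[(660,400),(656,414),(647,445),(646,455)]);q('cr tip',267,[(673,369)]);q('sp tip',267,[(190,376)])
q('front lug ctr top',276.5,[(612,402),(697,432),(700,442),(605,411)])
a=c['image'][205:320,330:490,::-1];b=c['image'][100:180,220:330,::-1]
o=np.zeros((600,800,3),np.uint8);A=cv2.resize(a,None,fx=5,fy=5,interpolation=cv2.INTER_CUBIC)
A=np.clip(A.astype(float)*1.8,0,255).astype(np.uint8)
for i in range(0,160,20): cv2.putText(A,str(330+i),(i*5,10),0,.4,(0,255,255))
for i in range(0,115,20): cv2.putText(A,str(205+i),(0,i*5+5),0,.4,(0,255,255))
cv2.imwrite('pics/w2c.png',A)
B=cv2.resize(b,None,fx=5,fy=5,interpolation=cv2.INTER_CUBIC);cv2.imwrite('pics/w2d.png',B)
```

```text
sp 238 120.0 7 [ 533.8 -142.6]
sp 244 124.0 9 [ 540.2 -139.6]
sp 250 125.0 7 [ 546.7 -139.4]
sp 256 125.0 7 [ 553.2 -140.2]
sp 262 126.0 7 [ 559.8 -140.1]
sp 268 126.0 7 [ 566.5 -140.9]
sp 274 126.0 7 [ 573.3 -141.8]
sp 280 126.5 6 [ 580.2 -142.1]
sp 286 127.0 7 [ 587.1 -142.5]
sp 292 127.0 7 [ 594.1 -143.4]
sp 298 131.5 8 [ 601.3 -139.6]
sp screws [[655.8, -181.0], [657.3, -115.6], [719.8, -120.4]]
cr screws [[649.2, 113.7], [713.7, 106.8]]
cradle [[426.5, -30.3], [449.2, 67.0], [508.7, 53.5], [487.4, -45.1]]
groove [[469.6, -31.7], [493.8, 61.1]]
cr prong [[554.1, 152.2], [564.0, 151.1], [586.5, 148.4], [594.0, 148.8]]
cr tip [[527.2, 150.4]]
sp tip [[530.9, -135.8]]
front lug ctr top [[543.7, 112.7], [563.8, 165.5], [570.6, 168.4], [549.6, 109.3]]
```

View pics/w2c.png

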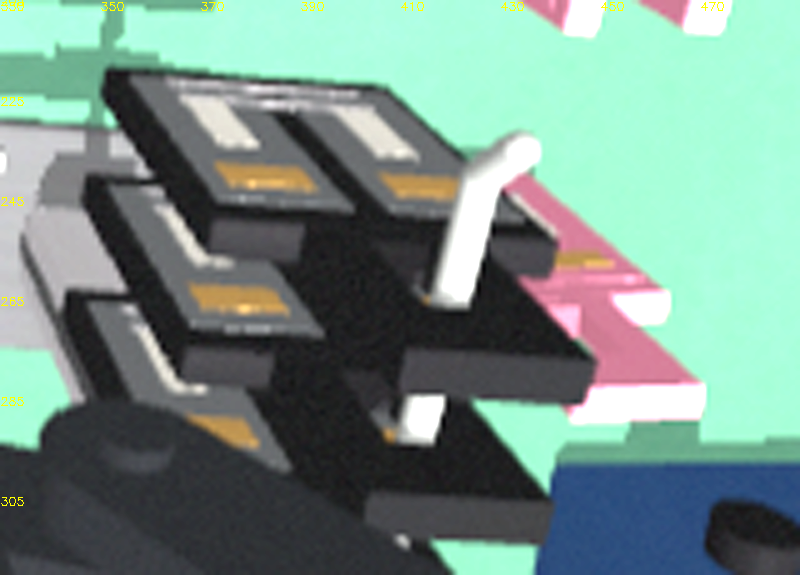

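Run:
```python
from h import *
import pickle
s,c=pickle.load(open('w2.pkl','rb'));P=campose(c,s)
def q(l,z,pts): print(l,[np.round(onplane(c,P,x,y,[0,0,1],z),1)[:2].tolist() for x,y in pts])
q('front',276.5,[(410.6,274.2),(449.4,276.6),(448,285.6),(410,283)])
q('mid',276.5,[(403,303),(440,304.4),(439.6,313.6),(403,311)])
q('prong cr',255,[(424,253),(422,264),(414.5,285),(413,292)])
q('entry',255,[(420.4,265.6)]);q('entry mid',255,[(413,293)])
```

```text
front [[561.3, 132.2], [563.9, 168.6], [573.5, 168.9], [570.6, 132.9]]
mid [[592.5, 129.1], [594.1, 164.7], [604.6, 165.9], [601.5, 130.2]]
prong cr [[550.8, 153.3], [562.9, 153.1], [586.7, 148.9], [594.9, 148.5]]
entry [[564.7, 151.7]]
entry mid [[596.1, 148.6]]
```

Each lug's measured width is 36.5 mm against the expected 36. The front lug is at (567.3,150.7), the middle at (598.2,147.5), and the yaw is about -5°. I'm moving above the front lug.

```bash
python3 -c "
from h import *
s=st();print(go((567.3,150.6,330),85,s))"
```

```text
t 3.9 pos [473.1  -5.7 419.4] F [ 0.57  0.13 -0.02] M [ 0.03 -0.08  0.  ] w 9.8 eul [89.75 -0.24 -0.13]
([15.69, 9.31, 8.94], [0.24, 0.12, 4.75])
```

{"name": "send_rows", "arguments": {"targets": [[[3.5,2.3,1.5,0,0,1,5.6],[7,4.6,3,0,0,2,5.6],[10.5,6.9,5,0,0,3,5.6],[13.5,8.5,7,0,0,4,5.6],[15.3,9.2,8.5,0.24,0.12,4.75,5.6],[15.69,9.31,8.94,0.24,0.12,4.75,5.6],[15.69,9.31,8.94,0.24,0.12,4.75,5.6],[15.69,9.31,8.94,0.24,0.12,4.75,5.6]]]}}

```text
clock: 4.57
tool_pos: [566.9, 150.5, 330.0]
orientation: [0.737, 0.676, -0.001, -0.0]
contact_force: [0.6, 0.0, 0.4]
gripper_width: 56.0
```

```bash
python3 look.py w3; python3 -c "
from h import *
s=st();print(go((567.3,150.6,250),85,s))"
```

```text
t 4.57 pos [566.9 150.5 330. ] F [0.62 0.02 0.36] M [-0.01  0.01  0.05] w 56.0 eul [ 8.505e+01  5.000e-02 -4.000e-02]
t 4.62 pos [567.2 149.9 331.2] F [ 0.08 -0.49  0.3 ] M [ 0.   -0.01 -0.03] w 56.1 eul [ 8.499e+01 -7.000e-02 -1.000e-02]
([0.07, -0.0, 8.12], [0.07, 0.0, -0.01])
```

View pics/w3.png

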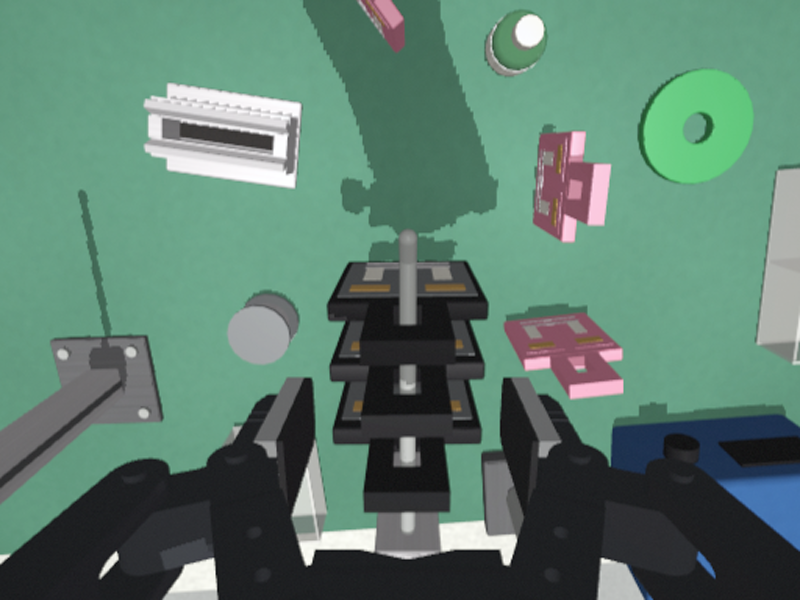

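The view is well centred: the front lug top is at (407,352), the middle at (407,427) and the rear at (407,499), and the prong column is vertical. I'll check the numbers.

Run:
```python
from h import *
import pickle
s,c=pickle.load(open('w3.pkl','rb'));P=campose(c,s);k=.64
def q(l,z,pts): print(l,[np.round(onplane(c,P,x*k,y*k,[0,0,1],z),1)[:2].tolist() for x,y in pts])
q('f/m/r front edge',276.5,[(360,343),(454,343),(364,416),(450,416),(364,488),(450,488)])
q('back',276.5,[(362,362),(452,362),(365,437),(450,437),(366,510),(449,510)])
q('prong',255,[(408,300),(407,385),(407,455)]);q('tip',267,[(408,236)])
q('cradle',46,[(168,84),(303,101),(296,188),(147,155)])
q('groove ends',12,[(170,127),(285,144)])
q('sp screws',8,[(62,354),(131,352),(143,413)])
```

```text
f/m/r front edge [[562.5, 132.4], [565.5, 167.5], [593.1, 130.5], [596.0, 164.2], [626.2, 126.9], [629.2, 162.1]]
back [[570.2, 132.3], [573.1, 166.3], [602.5, 129.9], [605.4, 163.6], [637.0, 126.5], [640.0, 161.0]]
prong [[553.7, 151.3], [591.8, 147.6], [626.4, 144.6]]
tip [[525.4, 153.7]]
cradle [[435.2, -16.2], [455.4, 81.5], [518.0, 66.9], [483.6, -43.5]]
groove ends [[462.7, -36.1], [484.0, 55.7]]
sp screws [[653.2, -183.8], [656.8, -118.6], [720.9, -122.5]]
```

{"name": "send_rows", "arguments": {"targets": [[[0,0.05,3,0,0,0,5.6],[0,0.05,6,0,0,0,5.6],[0,0.05,7.6,0,0,0,5.6],[0,0.05,8.1,0,0,0,5.6],[0,0.05,8.1,0,0,0,5.6]]]}}

```text
clock: 5.03
tool_pos: [567.2, 148.5, 250.5]
orientation: [0.738, 0.675, 0.0, 0.0]
contact_force: [-0.4, 0.1, -0.2]
gripper_width: 55.6
```

{"name": "send_rows", "arguments": {"targets": [[[0,0,0,0,0,0,2],[0,0,0,0,0,0,2],[0,0,0,0,0,0,2],[0,0,0,0,0,0,2],[0,0,0,0,0,0,2]]]}}

```text
clock: 5.45
tool_pos: [568.5, 148.3, 253.3]
orientation: [0.738, 0.675, 0.002, 0.002]
contact_force: [-1.2, -1.1, 6.4]
gripper_width: 35.3
```

```bash
python3 -c "
from h import *
s=st();print(go((567.3,150.6,250),85,s))"
```

```text
t 5.45 pos [568.5 148.3 253.3] F [-1.15 -1.09  6.42] M [-0.34  0.09  0.  ] w 35.3 eul [ 8.487e+01 -3.300e-01 -2.000e-02]
([0.22, -0.14, 0.33], [0.33, -0.01, -0.13])
```

{"name": "send_rows", "arguments": {"targets": [[[0.15,0,-0.3,0.33,0,0,2],[0.15,0,-0.8,0.33,0,0,2],[0.15,0,-1.3,0.33,0,0,2],[0.15,0,-1.45,0.33,0,0,2],[0.15,0,-1.45,0.33,0,0,2],[0.15,0,-1.45,0.33,0,0,2]]]}}

```text
clock: 5.95
tool_pos: [568.5, 149.8, 267.7]
orientation: [0.738, 0.675, -0.0, -0.0]
contact_force: [0.2, 0.8, -0.4]
gripper_width: 35.5
```

```bash
python3 -c "
from h import *
s=st()"
```

```text
t 5.95 pos [568.5 149.8 267.7] F [ 0.18  0.81 -0.35] M [ 0.03 -0.04  0.02] w 35.5 eul [8.487e+01 1.000e-02 1.000e-02]
```

{"name": "send_rows", "arguments": {"targets": [[[0,-0.6,0,0,0,0,2],[0,-1.4,0,0,0,0,2],[0,-2.2,0,0,0,0,2],[0,-3.0,0,0,0,0,2]]]}}

```text
clock: 6.28
tool_pos: [537.3, 152.5, 267.5]
orientation: [0.738, 0.675, -0.0, -0.0]
contact_force: [-0.2, 0.3, -1.0]
gripper_width: 35.1
```

{"name": "send_rows", "arguments": {"targets": [[[0,-1,0,0,0,0,2],[0,-2,0,0,0,0,2],[0,-3,0,0,0,0,2],[0,-4,0,0,0,0,2],[0,-4.6,0,0,0,0,2],[0,-4.6,0,0,0,0,2]]]}}

```text
clock: 6.78
tool_pos: [489.9, 156.8, 268.0]
orientation: [0.738, 0.675, -0.0, -0.0]
contact_force: [0.5, 0.1, -2.2]
gripper_width: 35.0
```

```bash
python3 look.py w4; python3 -c "
from h import *
s=st();print(go((500,-137,268),85.2,s))"
```

```text
t 6.78 pos [489.9 156.8 268. ] F [ 0.48  0.08 -2.15] M [-0.03 -0.01  0.03] w 35.0 eul [8.493e+01 7.000e-02 1.000e-02]
t 6.83 pos [490.9 156.8 267.9] F [ 0.36  0.75 -1.71] M [-0.02 -0.06  0.01] w 35.2 eul [8.492e+01 2.000e-02 1.000e-02]
([-29.18, 3.51, -0.01], [-0.02, -0.01, -0.28])
```

View pics/w4.png

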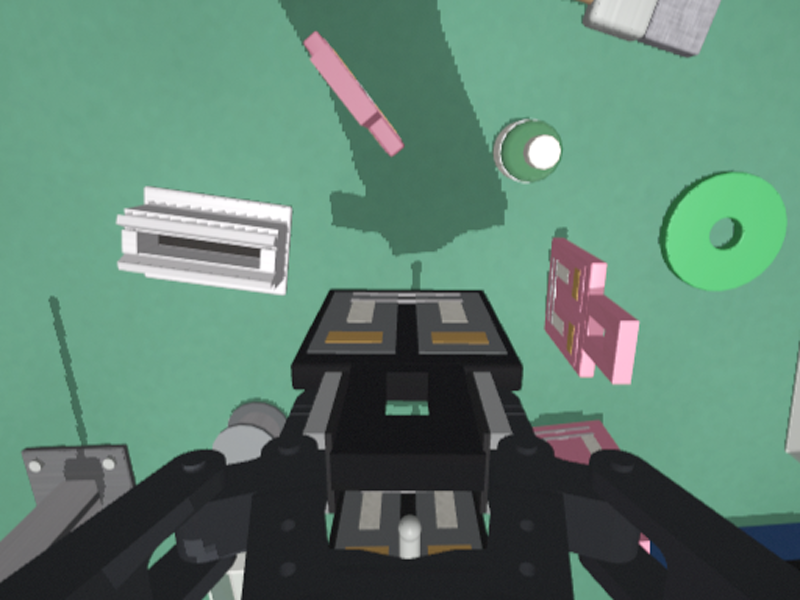

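The front carrier is held cleanly and is off the prong: its eye is at (407,393), its lug top at (408,472), and the crowded tip is behind it at (408,525). I'm carrying it across to stand before the spare prong.

{"name": "send_rows", "arguments": {"targets": [[[-3,0,0,0,0,0,2],[-7,0.4,0,0,0,0,2],[-11,0.9,0,0,0,0,2],[-15,1.4,0,0,0,0,2],[-19,1.9,0,0,0,0,2],[-23,2.4,0,0,0,0,2],[-26.5,2.8,0,0,0,0,2],[-28.6,3,0,0,0,0,2]]]}}

```text
clock: 7.5
tool_pos: [495.6, -134.6, 267.9]
orientation: [0.739, 0.674, -0.0, 0.001]
contact_force: [0.3, 0.8, -1.2]
gripper_width: 35.0
```

```bash
python3 -c "
from h import *
s=st();print(go((495,-135,268),85.3,s))"
```

```text
t 7.5 pos [ 495.6 -134.6  267.9] F [ 0.26  0.77 -1.24] M [-0.02 -0.06  0.04] w 35.0 eul [ 8.472e+01 -2.000e-02 -8.000e-02]
([-0.04, -0.05, -0.01], [0.03, 0.07, -0.58])
```

{"name": "send_rows", "arguments": {"targets": [[[0,-0.05,0,0,0,0.3,2],[0,-0.05,0,0,0,0.3,2],[0,-0.05,0,0,0,0.3,2]]]}}

```text
clock: 7.75
tool_pos: [495.2, -134.4, 267.7]
orientation: [0.741, 0.672, -0.0, 0.0]
contact_force: [0.5, 0.3, -1.5]
gripper_width: 35.0
```

```bash
python3 look.py w5
python3 - <<'E'
from h import *
import pickle
for n in('w4','w5'):
    s,c=pickle.load(open(n+'.pkl','rb'))
    a=c['image'][285:362,205:318];
    cv2.imwrite(f'pics/t{n}.png',a)
cv2.imwrite('pics/t45.png',cv2.resize(np.vstack([pickle.load(open(n+'.pkl','rb'))[1]['image'][280:360,190:325,::-1] for n in('w4','w5')]),None,fx=3.7,fy=3.7,interpolation=cv2.INTER_CUBIC))
E
```

```text
t 7.75 pos [ 495.2 -134.4  267.7] F [ 0.5   0.3  -1.54] M [-0.04 -0.01  0.05] w 35.0 eul [ 8.44e+01 -1.00e-02 -4.00e-02]
```

View pics/t45.png

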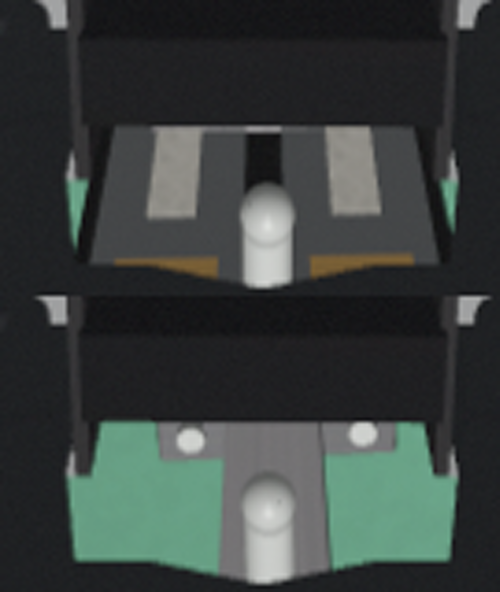

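The tip shows at u=268 in both panels, so the spare tip lies straight ahead of the eye, just as the crowded one did. I'm easing on slowly while watching forces.

{"name": "send_rows", "arguments": {"targets": [[[0,0.5,0,0,0,-0.5,2],[0,1.2,0,0,0,-0.5,2],[0.02,2,0,0,0,-0.5,2],[0.03,2.8,0,0,0,-0.5,2],[0.05,3.6,0,0,0,-0.5,2],[0.06,4.2,0,0,0,-0.5,2],[0.07,4.8,0,0,0,-0.5,2]]]}}

```text
clock: 8.38
tool_pos: [543.9, -137.7, 267.5]
orientation: [0.737, 0.676, -0.0, 0.0]
contact_force: [0.0, -0.5, -0.8]
gripper_width: 35.1
```

```bash
python3 -c "
from h import *
s=st()"
```

```text
t 8.38 pos [ 543.9 -137.7  267.5] F [ 0.04 -0.55 -0.78] M [-0.    0.01 -0.  ] w 35.1 eul [ 8.499e+01  1.000e-02 -4.000e-02]
```

{"name": "send_rows", "arguments": {"targets": [[[0,0.8,0,0,0,0,2],[0,1.6,0,0,0,0,2],[0,2.4,0,0,0,0,2],[0,3.2,0,0,0,0,2],[0,4,0,0,0,0,2]]]}}

```text
clock: 8.8
tool_pos: [584.5, -141.3, 267.4]
orientation: [0.737, 0.675, -0.0, 0.0]
contact_force: [-0.4, 0.4, -1.3]
gripper_width: 35.1
```

```bash
python3 -c "
from h import *
s=st()"
```

```text
t 8.8 pos [ 584.5 -141.3  267.4] F [-0.39  0.36 -1.27] M [ 0.   -0.05  0.  ] w 35.1 eul [ 8.498e+01  2.000e-02 -4.000e-02]
```

{"name": "send_rows", "arguments": {"targets": [[[0,0.8,0,0,0,0,2],[0,1.6,0,0,0,0,2],[0,2.4,0,0,0,0,2],[0,3.2,0,0,0,0,2],[0,4,0,0,0,0,2],[0,4.4,0,0,0,0,2],[0,4.4,0,0,0,0,2]]]}}

```text
clock: 9.38
tool_pos: [629.2, -145.2, 266.7]
orientation: [0.737, 0.676, -0.0, 0.0]
contact_force: [-0.1, -0.5, -1.2]
gripper_width: 35.4
```

{"name": "send_rows", "arguments": {"targets": [[[0,0,0.4,0,0,0,2],[0,0,0.8,0,0,0,2],[0,0,1.1,0,0,0,2],[0,0,1.3,0,0,0,2],[0,0,1.3,0,0,0,2],[0,0,1.3,0,0,0,2]]]}}

```text
clock: 9.88
tool_pos: [629.0, -145.2, 253.8]
orientation: [0.737, 0.675, -0.0, 0.0]
contact_force: [0.6, 0.2, -1.2]
gripper_width: 35.2
```

```bash
python3 -c "
from h import *
s=st()"
```

```text
t 9.88 pos [ 629.  -145.2  253.8] F [ 0.6   0.19 -1.22] M [ 0.06 -0.03 -0.  ] w 35.2 eul [ 8.498e+01  3.000e-02 -3.000e-02]
```

{"name": "send_rows", "arguments": {"targets": [[[0,0,0.1,0,0,0,2],[0,0,0.1,0,0,0,2],[0,0,0.15,0,0,0,2],[0,0,0.15,0,0,0,2]]]}}

```text
clock: 10.22
tool_pos: [629.1, -145.2, 253.4]
orientation: [0.737, 0.675, 0.0, 0.001]
contact_force: [-1.8, 1.4, 3.4]
gripper_width: 35.3
```

```bash
python3 -c "
from h import *
s=st()"
```

```text
t 10.22 pos [ 629.1 -145.2  253.4] F [-1.82  1.36  3.4 ] M [0.06 0.33 0.06] w 35.3 eul [ 8.498e+01 -5.000e-02 -5.000e-02]
```

The carrier is seated at +3.4 N. I'm opening and rising.

{"name": "send_rows", "arguments": {"targets": [[[0,0,0,0,0,0,4.2],[0,0,0,0,0,0,5.2],[0,0,0,0,0,0,5.6],[0,0,0,0,0,0,5.6],[0,0,-1,0,0,0,5.6],[0,0,-3.5,0,0,0,5.6],[0,0,-6,0,0,0,5.6],[0,0,-8,0,0,0,5.6]]]}}

```text
clock: 10.88
tool_pos: [629.0, -145.1, 335.7]
orientation: [0.737, 0.676, 0.0, 0.001]
contact_force: [0.5, 0.8, 0.6]
gripper_width: 55.9
```

```bash
python3 look.py w6; python3 -c "
from h import *
s=st();print(go((599,147.2,332),85,s))"
```

```text
t 10.88 pos [ 629.  -145.1  335.7] F [0.5  0.79 0.6 ] M [-0.02 -0.01  0.01] w 55.9 eul [ 8.499e+01 -1.300e-01 -7.000e-02]
t 10.93 pos [ 630.1 -145.4  340.4] F [-1.49  0.47  1.84] M [0.01 0.08 0.01] w 56.2 eul [84.98 -0.54 -0.16]
([28.88, -5.66, 0.72], [0.55, 0.11, -0.02])
```

View pics/w6.png

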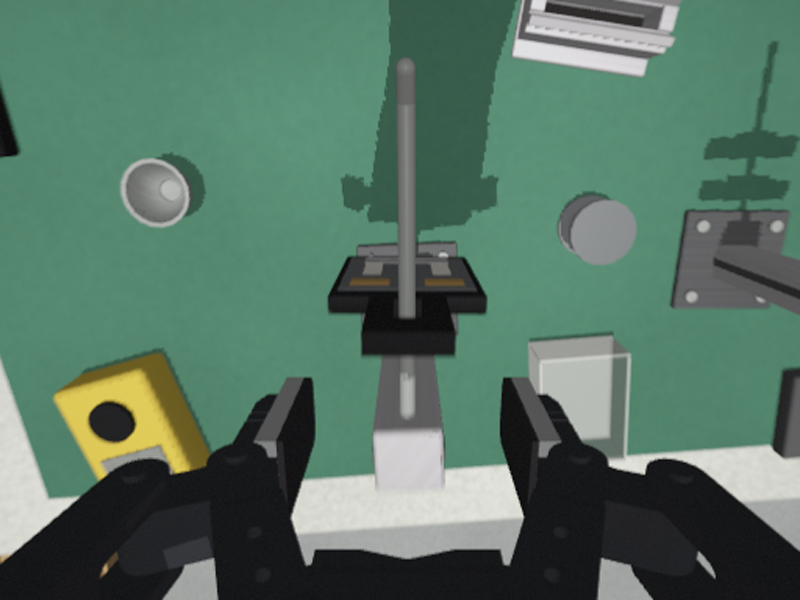

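The front carrier hangs on the spare prong with its lug at (407,330), and the prong runs vertically at u≈407. Now the middle one.

{"name": "send_rows", "arguments": {"targets": [[[3,-0.6,0,0.5,0,0,5.6],[7,-1.4,0.1,0.5,0,0,5.6],[11,-2.2,0.2,0.5,0,0,5.6],[15,-3,0.3,0.5,0,0,5.6],[19,-3.8,0.4,0.5,0,0,5.6],[23,-4.6,0.5,0.5,0,0,5.6],[26.5,-5.3,0.6,0.5,0,0,5.6],[28.5,-5.66,0.7,0.5,0.1,0,5.6]]]}}

```text
clock: 11.6
tool_pos: [597.8, 147.6, 332.8]
orientation: [0.736, 0.677, 0.001, 0.0]
contact_force: [0.1, -0.1, 0.4]
gripper_width: 56.0
```

{"name": "send_rows", "arguments": {"targets": [[[0,0,0,0,0,0,5.6],[0,0,0,0,0,0,5.6]]]}}

```text
clock: 11.77
tool_pos: [597.4, 149.3, 333.1]
orientation: [0.735, 0.678, 0.001, 0.0]
contact_force: [-0.1, -0.4, 0.8]
gripper_width: 56.3
```

```bash
python3 look.py w7; python3 -c "
from h import *
s=st();print(go((599.3,147,251.5),85,s))
import pickle
s,c=pickle.load(open('w7.pkl','rb'));P=campose(c,s);im=c['image'].astype(int)
# prong bright column per row near u=260
for v in range(100,350,10):
    r=im[v,225:300];m=np.where((r.min(1)>95)&(abs(r[:,0]-r[:,1])<15))[0]
    if len(m): print(v,225+m.min(),225+m.max(),end=' | ')
"
```

```text
t 11.77 pos [597.4 149.3 333.1] F [-0.15 -0.39  0.83] M [-0.05 -0.02  0.01] w 56.3 eul [ 8.539e+01 -9.000e-02  6.000e-02]
t 11.82 pos [597.8 147.8 333.1] F [-0.17 -0.23 -0.48] M [-0.01 -0.   -0.03] w 55.7 eul [ 8.527e+01 -1.000e-01  3.000e-02]
([-0.07, 0.15, 8.16], [0.09, -0.04, 0.27])
100 253 264 | 110 253 263 | 120 253 263 | 130 253 263 | 140 253 263 | 150 254 263 | 160 253 263 | 170 231 284 | 180 253 263 | 190 253 262 | 200 253 262 | 240 253 262 | 250 253 262 | 290 239 276 | 300 238 277 | 310 237 278 | 320 236 299 | 330 225 299 | 340 225 299 |
```

{"name": "send_rows", "arguments": {"targets": [[[-0.07,0.15,2,0,0,0.2,5.6],[-0.07,0.15,4.5,0,0,0.2,5.6],[-0.07,0.15,7,0,0,0.2,5.6],[-0.07,0.15,8.1,0,0,0.2,5.6],[-0.07,0.15,8.1,0,0,0.2,5.6],[-0.07,0.15,8.1,0,0,0.2,5.6]]]}}

```text
clock: 12.32
tool_pos: [599.4, 145.2, 252.0]
orientation: [0.738, 0.675, 0.0, 0.0]
contact_force: [0.4, 0.2, 0.1]
gripper_width: 56.0
```

{"name": "send_rows", "arguments": {"targets": [[[0,0,0,0,0,0,2],[0,0,0,0,0,0,2],[0,0,0,0,0,0,2],[0,0,0,0,0,0,2],[0,0,0,0,0,0,2]]]}}

```text
clock: 12.73
tool_pos: [600.7, 144.9, 254.1]
orientation: [0.738, 0.675, 0.002, 0.002]
contact_force: [1.0, -1.1, 6.4]
gripper_width: 35.1
```

```bash
python3 -c "
from h import *
s=st();print(go((599.3,147,267.5),85,s))
"
```

```text
t 12.73 pos [600.7 144.9 254.1] F [ 0.97 -1.11  6.38] M [-0.3  -0.23 -0.01] w 35.1 eul [ 8.49e+01 -2.90e-01 -1.00e-02]
([0.2, -0.15, -1.34], [0.29, -0.01, -0.1])
```

{"name": "send_rows", "arguments": {"targets": [[[0.1,0,-0.3,0.3,0,0,2],[0.2,0,-0.8,0.3,0,0,2],[0.2,0,-1.3,0.3,0,0,2],[0.2,0,-1.45,0.3,0,0,2],[0.2,0,-1.45,0.3,0,0,2],[0.2,0,-1.45,0.3,0,0,2]]]}}

```text
clock: 13.23
tool_pos: [600.7, 147.0, 268.3]
orientation: [0.738, 0.675, -0.0, -0.0]
contact_force: [-0.4, 0.2, -2.1]
gripper_width: 35.1
```

{"name": "send_rows", "arguments": {"targets": [[[0,-0.6,0,0,0,0,2],[0,-1.4,0,0,0,0,2],[0,-2.4,0,0,0,0,2],[0,-3.4,0,0,0,0,2],[0,-4.2,0,0,0,0,2],[0,-4.6,0,0,0,0,2],[0,-4.6,0,0,0,0,2]]]}}

```text
clock: 13.82
tool_pos: [553.9, 151.2, 268.6]
orientation: [0.738, 0.675, -0.0, -0.0]
contact_force: [-0.0, -0.7, -0.8]
gripper_width: 35.2
```

```bash
python3 -c "
from h import *
s=st();print(go((490,156.8,268.5),85,s))
"
```

```text
t 13.82 pos [553.9 151.2 268.6] F [-0.03 -0.71 -0.84] M [0.01 0.02 0.02] w 35.2 eul [8.494e+01 5.000e-02 1.000e-02]
([0.0, -6.41, 0.01], [-0.05, -0.0, -0.06])
```

{"name": "send_rows", "arguments": {"targets": [[[0,-0.8,0,0,0,0,2],[0,-1.8,0,0,0,0,2],[0,-2.8,0,0,0,0,2],[0,-3.8,0,0,0,0,2],[0,-4.8,0,0,0,0,2],[0,-5.8,0,0,0,0,2],[0,-6.3,0,0,0,0,2],[0,-6.4,0,0,0,0,2]]]}}

```text
clock: 14.48
tool_pos: [489.3, 156.9, 268.9]
orientation: [0.737, 0.675, -0.0, -0.0]
contact_force: [-0.3, -0.9, -2.1]
gripper_width: 35.4
```

```bash
python3 -c "
from h import *
s=st();print(go((495,-134,268.5),85,s))
"
```

```text
t 14.48 pos [489.3 156.9 268.9] F [-0.31 -0.91 -2.08] M [-0.03  0.   -0.  ] w 35.4 eul [8.497e+01 5.000e-02 1.000e-02]
([-28.93, 3.12, 0.03], [-0.05, -0.01, -0.03])
```

{"name": "send_rows", "arguments": {"targets": [[[-3,0,0,0,0,0,2],[-7,0.4,0,0,0,0,2],[-11,0.9,0,0,0,0,2],[-15,1.4,0,0,0,0,2],[-19,1.9,0,0,0,0,2],[-23,2.4,0,0,0,0,2],[-26.5,2.8,0,0,0,0,2],[-28.6,3,0,0,0,0,2]]]}}

```text
clock: 15.15
tool_pos: [494.3, -134.6, 268.8]
orientation: [0.739, 0.674, -0.001, 0.0]
contact_force: [0.9, -0.1, -1.6]
gripper_width: 34.9
```

{"name": "send_rows", "arguments": {"targets": [[[0,0,0,0,0,0,2],[0,0,0,0,0,0,2],[0,0,0,0,0,0,2]]]}}

```text
clock: 15.4
tool_pos: [494.5, -134.4, 268.6]
orientation: [0.739, 0.674, -0.0, 0.0]
contact_force: [0.4, -0.4, -1.7]
gripper_width: 35.3
```

```bash
python3 look.py w8
python3 - <<'E'
from h import *
import pickle
# bright tip centroid inside jaws window
for n in('w5','w8'):
    s,c=pickle.load(open(n+'.pkl','rb'));im=c['image'][318:358,235:290].astype(int)
    m=(im.min(2)>165);v,u=np.nonzero(m);print(n,len(u),u.mean()+235,v.min()+318,np.round(s['tool_pos'],1))
s=st();print(go((495,-134.6,268.5),85,s))
E
```

```text
t 15.4 pos [ 494.5 -134.4  268.6] F [ 0.38 -0.41 -1.72] M [ 0.04 -0.01  0.01] w 35.3 eul [ 8.474e+01  1.000e-02 -4.000e-02]
w5 273 260.9340659340659 318 [ 495.2 -134.4  267.7]
w8 281 261.12811387900354 318 [ 494.5 -134.4  268.6]
t 15.45 pos [ 494.5 -133.8  268.6] F [-0.53  0.2  -1.87] M [ 0.02  0.01 -0.02] w 35.0 eul [ 8.481e+01  2.000e-02 -4.000e-02]
([-0.08, 0.06, 0.01], [-0.02, 0.04, -0.19])
```

{"name": "send_rows", "arguments": {"targets": [[[-0.05,0.5,0,0,0,-0.2,2],[-0.05,1.2,0,0,0,-0.2,2],[-0.05,2,0,0,0,-0.2,2],[-0.04,2.8,0,0,0,-0.2,2],[-0.03,3.6,0,0,0,-0.2,2],[-0.02,4.2,0,0,0,-0.2,2],[-0.01,4.9,0,0,0,-0.2,2]]]}}

```text
clock: 16.03
tool_pos: [544.1, -138.2, 268.4]
orientation: [0.737, 0.676, -0.0, -0.0]
contact_force: [-0.5, -0.3, -1.7]
gripper_width: 35.0
```

```bash
python3 -c "
from h import *
s=st()"
```

```text
t 16.03 pos [ 544.1 -138.2  268.4] F [-0.5  -0.26 -1.68] M [ 0.07 -0.05 -0.  ] w 35.0 eul [ 8.503e+01  4.000e-02 -4.000e-02]
```

{"name": "send_rows", "arguments": {"targets": [[[0,0.8,0,0,0,0,2],[0,1.6,0,0,0,0,2],[0,2.4,0,0,0,0,2],[0,3.2,0,0,0,0,2],[0,4,0,0,0,0,2],[0,4.8,0,0,0,0,2],[0,4.8,0,0,0,0,2]]]}}

```text
clock: 16.62
tool_pos: [593.4, -142.5, 267.8]
orientation: [0.737, 0.676, -0.0, 0.0]
contact_force: [0.6, -0.6, -1.5]
gripper_width: 35.2
```

{"name": "send_rows", "arguments": {"targets": [[[0,0,0.4,0,0,0,2],[0,0,0.8,0,0,0,2],[0,0,1.1,0,0,0,2],[0,0,1.3,0,0,0,2],[0,0,1.35,0,0,0,2],[0,0,1.4,0,0,0,2],[0,0,1.4,0,0,0,2]]]}}

```text
clock: 17.2
tool_pos: [593.2, -142.5, 254.2]
orientation: [0.737, 0.676, -0.0, 0.0]
contact_force: [-0.5, -0.6, 0.1]
gripper_width: 35.4
```

```bash
python3 -c "
from h import *
s=st()"
```

```text
t 17.2 pos [ 593.2 -142.5  254.2] F [-0.48 -0.55  0.12] M [0.02 0.1  0.03] w 35.4 eul [ 8.504e+01 -0.000e+00 -4.000e-02]
```

{"name": "send_rows", "arguments": {"targets": [[[0,0,0.06,0,0,0,2],[0,0,0.06,0,0,0,2],[0,0,0.06,0,0,0,4.5],[0,0,0.06,0,0,0,5.6],[0,0,0.06,0,0,0,5.6],[0,0,0.06,0,0,0,5.6],[0,0,-1,0,0,0,5.6],[0,0,-3.5,0,0,0,5.6]]]}}

```text
clock: 17.87
tool_pos: [591.5, -142.1, 285.6]
orientation: [0.737, 0.676, -0.002, -0.003]
contact_force: [0.8, -0.2, -0.1]
gripper_width: 55.9
```

{"name": "send_rows", "arguments": {"targets": [[[0,0,-3.5,0,0,0,5.6],[0,0,-5,0,0,0,5.6],[0,0,-5,0,0,0,5.6]]]}}

```text
clock: 18.12
tool_pos: [593.4, -142.5, 340.3]
orientation: [0.737, 0.676, -0.0, 0.0]
contact_force: [-0.1, -0.5, 0.3]
gripper_width: 56.3
```

```bash
python3 look.py w9
python3 - <<'E'
from h import *
import pickle
s=st()
print(go((634,144,336),85,s))
s,c=pickle.load(open('w9.pkl','rb'));P=campose(c,s)
g=c['image'][:,200:320].astype(int)
# dark rows along u=245..275 column off prong
col=c['image'][:,248].astype(int).sum(1)/3;d=col<60
e=np.nonzero(np.diff(d.astype(int)))[0];print(e)
for n in('front_lug','middle_lug'):
    print(n,[(np.round(a['point'],0).tolist(),round(a['p'],2)) for a in recognise(n,'wrist')])
E
```

```text
t 18.12 pos [ 593.4 -142.5  340.3] F [-0.07 -0.45  0.33] M [-0.02 -0.02  0.01] w 56.3 eul [ 8.504e+01 -2.000e-02 -5.000e-02]
t 18.17 pos [ 592.9 -142.4  337.9] F [-0.46 -0.29 -0.25] M [-0.01 -0.05 -0.03] w 55.9 eul [ 8.504e+01  1.600e-01 -1.000e-02]
([28.89, 1.62, 0.18], [-0.16, 0.02, 0.04])
[165 173 180 223 224 273 355]
front_lug [([626.0, -145.0, 233.0], 0.84)]
middle_lug [([590.0, -144.0, 221.0], 0.97)]
```

Both hang on the spare hook, seen at (626,-145) and (590,-144). Now the rear one.

{"name": "send_rows", "arguments": {"targets": [[[3,0.2,0,0,0,0,5.6],[7,0.4,0,0,0,0,5.6],[11,0.6,0,0,0,0,5.6],[15,0.8,0,0,0,0,5.6],[19,1,0,0,0,0,5.6],[23,1.3,0,0,0,0,5.6],[26.5,1.5,0.1,0,0,0,5.6],[28.6,1.6,0.2,-0.16,0,0,5.6]]]}}

```text
clock: 18.93
tool_pos: [631.8, 145.4, 329.9]
orientation: [0.736, 0.677, -0.003, -0.004]
contact_force: [-0.1, 0.2, 0.1]
gripper_width: 56.3
```

{"name": "send_rows", "arguments": {"targets": [[[0,0,0,0,0,0,5.6],[0,0,0,0,0,0,5.6],[0,0,0,0,0,0,5.6]]]}}

```text
clock: 19.18
tool_pos: [631.2, 145.0, 328.1]
orientation: [0.736, 0.677, -0.005, -0.005]
contact_force: [0.4, -0.4, -0.3]
gripper_width: 56.2
```

```bash
python3 look.py w10
python3 - <<'E'
from h import *
import pickle
s=st();print(go((633.8,144.3,252),85,s))
s,c=pickle.load(open('w10.pkl','rb'));P=campose(c,s);im=c['image'].astype(int)
for v in range(100,240,20):
    r=im[v,225:300];m=np.where((r.min(1)>95)&(abs(r[:,0]-r[:,1])<15))[0]
    if len(m): print(v,225+m.min(),225+m.max(),end=' | ')
col=im[:,245].sum(1)/3
e=np.nonzero(np.abs(np.diff(col))>12)[0];print(e,[np.round(onplane(c,P,245,v+.5,[0,0,1],276.5),1)[:2].tolist() for v in e if v>170])
E
```

```text
t 19.18 pos [631.2 145.  328.1] F [ 0.45 -0.37 -0.34] M [-0.02 -0.01  0.03] w 56.2 eul [85.25  0.76 -0.  ]
t 19.23 pos [631.4 144.3 328.9] F [0.26 0.07 0.33] M [ 0.04 -0.    0.  ] w 56.2 eul [8.517e+01 7.000e-01 2.000e-02]
([0.03, 0.33, 7.68], [-0.7, 0.04, 0.17])
100 256 266 | 120 256 266 | 140 256 266 | 160 229 292 | 180 233 287 | 200 256 265 | [148 149 154 156 170 171 172 174 176 177 189 191 194 195 238 239 272 273
 274 275 342 343 353 354 355] [[597.8, 138.3], [598.4, 138.2], [599.5, 138.1], [600.7, 138.0], [601.2, 138.0], [608.2, 137.3], [609.3, 137.2], [611.1, 137.0], [611.7, 137.0], [638.1, 134.4], [638.7, 134.4], [660.5, 132.3], [661.1, 132.2], [661.8, 132.1], [662.5, 132.1], [711.5, 127.4], [712.2, 127.3], [720.2, 126.5], [721.0, 126.5], [721.8, 126.4]]
```

{"name": "send_rows", "arguments": {"targets": [[[0,0.2,2,-0.7,0,0,5.6],[0,0.25,4.5,-0.7,0,0.1,5.6],[0,0.25,6.8,-0.7,0,0.1,5.6],[0,0.25,7.6,-0.7,0,0.1,5.6],[0,0.25,7.6,-0.7,0,0.1,5.6],[0,0.25,7.6,-0.7,0,0.1,5.6]]]}}

```text
clock: 19.73
tool_pos: [633.1, 142.9, 253.4]
orientation: [0.737, 0.675, -0.0, 0.0]
contact_force: [0.2, 0.1, 0.6]
gripper_width: 56.1
```

```bash
python3 -c "
from h import *
s=st()"
```

```text
t 19.73 pos [633.1 142.9 253.4] F [0.19 0.08 0.65] M [-0.01  0.05  0.03] w 56.1 eul [ 8.498e+01  0.000e+00 -5.000e-02]
```

{"name": "send_rows", "arguments": {"targets": [[[0,0,0,0,0,0,2],[0,0,0,0,0,0,2],[0,0,0,0,0,0,2],[0,0,0,0,0,0,2],[0,0,0,0,0,0,2]]]}}

```text
clock: 20.15
tool_pos: [634.2, 142.6, 255.9]
orientation: [0.738, 0.675, 0.001, 0.002]
contact_force: [0.9, -2.3, 6.8]
gripper_width: 35.1
```

```bash
python3 -c "
from h import *
s=st();print(go((634,144.3,268),85,s))
"
```

```text
t 20.15 pos [634.2 142.6 255.9] F [ 0.95 -2.25  6.82] M [-0.37 -0.08  0.02] w 35.1 eul [ 8.496e+01 -2.700e-01 -5.000e-02]
([0.17, -0.03, -1.21], [0.28, 0.03, -0.04])
```

{"name": "send_rows", "arguments": {"targets": [[[0.1,0,-0.3,0.3,0,0,2],[0.17,0,-0.8,0.3,0,0,2],[0.17,0,-1.3,0.3,0,0,2],[0.17,0,-1.45,0.3,0,0,2],[0.17,0,-1.45,0.3,0,0,2],[0.17,0,-1.45,0.3,0,0,2]]]}}

```text
clock: 20.65
tool_pos: [634.3, 144.4, 270.2]
orientation: [0.737, 0.675, -0.0, -0.0]
contact_force: [0.1, 0.7, -0.7]
gripper_width: 35.1
```

{"name": "send_rows", "arguments": {"targets": [[[0,-0.7,0,0,0,0,2],[0,-1.7,0,0,0,0,2],[0,-2.8,0,0,0,0,2],[0,-3.9,0,0,0,0,2],[0,-5,0,0,0,0,2],[0,-6,0,0,0,0,2],[0,-6.8,0,0,0,0,2],[0,-7,0,0,0,0,2]]]}}

```text
clock: 21.32
tool_pos: [563.3, 150.7, 270.2]
orientation: [0.737, 0.676, -0.001, -0.0]
contact_force: [-0.2, 0.0, -1.7]
gripper_width: 34.9
```

```bash
python3 -c "
from h import *
s=st();print(go((485,157.5,270.4),85,s))
"
```

```text
t 21.32 pos [563.3 150.7 270.2] F [-0.18  0.03 -1.66] M [-0.03  0.03 -0.02] w 34.9 eul [ 8.5e+01  1.0e-01 -3.0e-02]
([-0.0, -7.86, -0.0], [-0.1, 0.04, 0.0])
```

{"name": "send_rows", "arguments": {"targets": [[[0,-1,0,0,0,0,2],[0,-2.4,0,0,0,0,2],[0,-4,0,0,0,0,2],[0,-5.6,0,0,0,0,2],[0,-7,0,0,0,0,2],[0,-7.8,0,0,0,0,2],[0,-7.8,0,0,0,0,2]]]}}

```text
clock: 21.9
tool_pos: [484.5, 157.5, 270.7]
orientation: [0.737, 0.676, -0.001, -0.0]
contact_force: [0.9, -0.8, -2.0]
gripper_width: 35.2
```

Run:
```python
from h import *
import pickle
st()
def panel(im,x,y,w=100,h=75):
    a=cv2.resize(im[y:y+h,x:x+w,::-1],(400,300),interpolation=cv2.INTER_CUBIC);k=400/w
    for i in range(0,w,10): cv2.line(a,(int(i*k),0),(int(i*k),6 if i%20 else 12),(0,255,255)); 
    for i in range(0,w,20): cv2.putText(a,str(x+i),(int(i*k)+2,12),0,.35,(0,255,255))
    for i in range(0,h,10): cv2.line(a,(0,int(i*k)),(8,int(i*k)),(0,255,255)); cv2.putText(a,str(y+i),(10,int(i*k)+4),0,.35,(0,255,255))
    return a
I={n:pickle.load(open(n+'.pkl','rb'))[1]['image'] for n in('w2','w3','w4')}
I['top']=pickle.load(open('c0.pkl','rb'))['top']['image']
cv2.imwrite('pics/cradle.png',np.vstack([np.hstack([panel(I['w2'],222,105),panel(I['w3'],95,45)]),np.hstack([panel(I['w4'],68,108,120,90),panel(I['top'],226,206,60,45)])]))
```

```text
t 21.9 pos [484.5 157.5 270.7] F [ 0.88 -0.76 -2.05] M [-0.03  0.05  0.  ] w 35.2 eul [ 8.504e+01  1.100e-01 -3.000e-02]
```

View pics/cradle.png

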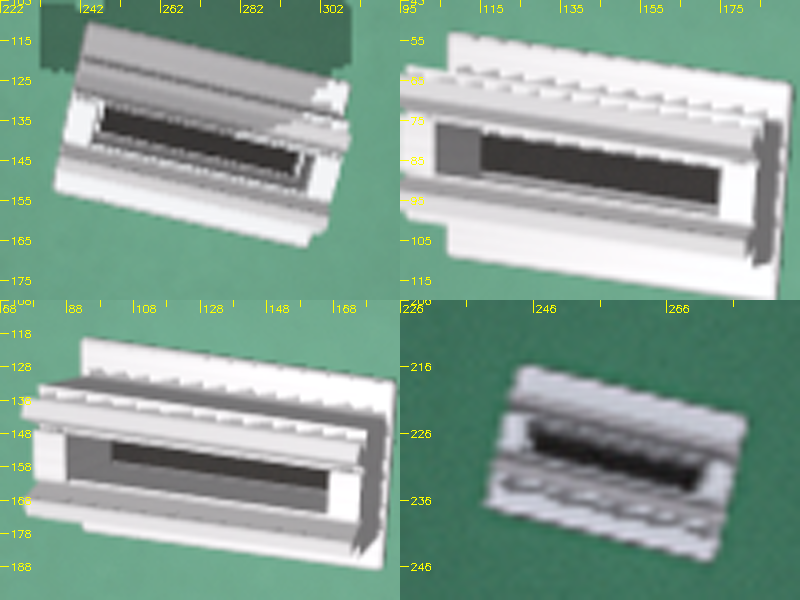

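This is my last picture. In the w2, w3 and w4 panels the dark groove floor shows as a strip, at (247,134) to (297,145) in w2, and the cradle has a low flange beneath its walls. I'll fit its pose numerically.

Run:
```python
from h import *
import pickle
from scipy.optimize import least_squares
D={n:pickle.load(open(n+'.pkl','rb')) for n in('w2','w3','w4')}
V={n:(c,campose(c,s)) for n,(s,c) in D.items()}
t=pickle.load(open('c0.pkl','rb'))['top'];V['top']=(t,np.array(t['pose']))
O={'w2':(222,105,4),'w3':(95,45,4),'w4':(68,108,400/120),'top':(226,206,400/60)}
def pt(n,x,y): a,b,k=O[n];return a+x/k,b+y/k
def q(n,l,z,pts): print(n,l,[np.round(onplane(*V[n],*pt(n,*p),[0,0,1],z),1)[:2].tolist() for p in pts])
q('w2','floor',12,[(103,103),(103,130),(303,150),(297,175)])
q('w3','floor',12,[(80,125),(80,175),(320,165),(320,205)])
q('w4','floor',12,[(110,142),(110,163),(328,172),(328,190)])
q('top','floor',12,[(130,125),(135,150),(297,165),(297,190)])
for z in(0,8):
  q('w2','flange',z,[(85,22),(307,245),(55,190)])
  q('w3','flange',z,[(50,33),(392,84),(380,299),(50,253)])
  q('w4','flange',z,[(82,38),(394,82),(383,268)])
  q('top','flange',z,[(120,65),(347,115),(313,262),(88,207)])
# dark-floor masks, automatic
for n,roi in(('w2',(240,125,305,155)),('w3',(112,72,180,102)),('w4',(98,145,170,170)),('top',(240,220,278,242))):
    c,P=V[n];x0,y0,x1,y1=roi;g=c['image'][y0:y1,x0:x1].astype(int);m=((g.max(2)<75)).astype(np.uint8)
    v,u=np.nonzero(m);
    if len(u)>20:
        r=cv2.minAreaRect(np.c_[u+x0,v+y0].astype(np.float32));b=cv2.boxPoints(r);w=np.array([onplane(c,P,*p,[0,0,1],12)[:2] for p in b]);print(n,len(u),np.round(w,1).tolist(),np.round(w.mean(0),1))
```

```text
w2 floor [[459.7, -27.3], [470.5, -27.4], [478.8, 53.5], [489.0, 51.4]]
w3 floor [[457.4, -26.9], [472.3, -30.2], [476.0, 47.4], [488.2, 45.4]]
w4 floor [[464.3, -28.7], [471.6, -30.4], [481.6, 45.7], [488.0, 44.6]]
top floor [[487.0, 51.7], [475.3, 49.2], [468.9, -26.8], [457.3, -26.9]]
w2 flange [[428.7, -34.5], [520.9, 57.8], [497.0, -48.4]]
w3 flange [[428.1, -35.5], [452.7, 71.7], [520.1, 57.7], [495.6, -50.6]]
w4 flange [[428.7, -36.0], [453.6, 71.0], [521.5, 56.3]]
top flange [[516.5, 57.5], [493.5, -50.7], [424.2, -34.8], [449.1, 71.5]]
w2 flange [[428.3, -34.1], [519.1, 56.9], [495.5, -47.7]]
w3 flange [[429.3, -32.1], [453.4, 73.2], [519.6, 59.5], [495.5, -47.0]]
w4 flange [[428.5, -32.0], [452.8, 72.8], [519.4, 58.4]]
top flange [[515.6, 57.1], [492.8, -50.4], [424.1, -34.6], [448.7, 71.0]]
w2 263 [[470.0, -29.1], [461.0, -26.9], [478.7, 50.0], [487.9, 48.2]] [474.4  10.6]
w3 485 [[469.6, -30.7], [460.0, -27.0], [477.1, 46.1], [486.9, 42.9]] [473.4   7.8]
w4 315 [[469.7, -29.4], [464.2, -27.4], [480.9, 44.8], [486.5, 43.0]] [475.3   7.7]
top 93 [[475.9, 52.6], [487.0, 50.0], [468.7, -26.0], [457.7, -23.3]] [472.3  13.3]
```

The cradle fit gives a flange of 110 × 69 mm (expected 110 × 70), with centre about (474,11) and yaw about -12.6°. I'm moving above the groove.

```bash
python3 -c "
from h import *
s=st();print(go((474.6,11,215),77.4,s))
"
```

```text
t 21.9 pos [484.5 157.5 270.7] F [ 0.88 -0.76 -2.05] M [-0.03  0.05  0.  ] w 35.2 eul [ 8.504e+01  1.100e-01 -3.000e-02]
([-14.68, 0.29, 5.58], [-0.11, 0.05, 7.64])
```

{"name": "send_rows", "arguments": {"targets": [[[-3,0,0,0,0,1.5,2],[-7,0.1,0.5,0,0,3.5,2],[-10.5,0.2,2,0,0,5.5,2],[-13.2,0.25,3.8,-0.1,0,7,2],[-14.5,0.29,5.2,-0.1,0.05,7.64,2],[-14.68,0.29,5.58,-0.1,0.05,7.64,2],[-14.68,0.29,5.58,-0.1,0.05,7.64,2],[-14.68,0.29,5.58,-0.1,0.05,7.64,2]]]}}

```text
clock: 22.57
tool_pos: [475.5, 11.3, 215.3]
orientation: [0.78, 0.625, 0.0, -0.0]
contact_force: [-0.1, -0.3, -1.4]
gripper_width: 35.2
```

```bash
python3 look.py w11
python3 - <<'E'
from h import *
import pickle
s=st();print(go((474.6,11,165),77.4,s))
s,c=pickle.load(open('w11.pkl','rb'));P=campose(c,s)
# predicted pixels of expected cradle flange corners vs image; lug top edge
ax=np.array([np.cos(np.radians(-12.6)),np.sin(np.radians(-12.6)),0]);ay=np.array([-ax[1],ax[0],0])
for sx,sy in((-35,-55),(-35,55)):
    print(proj(c,P,np.array([474,11.2,2])+sx*ax+sy*ay).round(1))
im=c['image'].astype(int)
for u in(215,260,305): print(u,im[60:240:6,u].tolist()[:0])
g=((im.min(2)>120)).astype(np.uint8);g[200:]=0
v,u=np.nonzero(g[:, 150:380]);print(len(u),cv2.boxPoints(cv2.minAreaRect(np.c_[u+150,v].astype(np.float32))).round(1).tolist())
E
```

```text
t 22.57 pos [475.5  11.3 215.3] F [-0.14 -0.28 -1.37] M [ 0.01 -0.03  0.01] w 35.2 eul [ 7.74e+01 -3.00e-02  3.00e-02]
t 22.62 pos [475.7  11.6 215.7] F [-0.07 -0.07 -1.03] M [ 0.04 -0.04  0.01] w 35.4 eul [ 7.745e+01 -9.000e-02  3.000e-02]
([-0.09, -0.1, 5.07], [0.08, -0.04, 0.05])
[206.6 130.7]
[314.3 130.7]
215 []
260 []
305 []
5489 [[174.3000030517578, 157.10000610351562], [375.8999938964844, -3.9000000953674316], [449.6000061035156, 88.30000305175781], [248.0, 249.3000030517578]]
```

Run:
```python
from h import *
import pickle
s,c=pickle.load(open('w11.pkl','rb'));P=campose(c,s);im=c['image'].astype(int)
gr=lambda p:(p[...,1]-p[...,0]>18)
for u in(212,230,250,270,290,308):
    col=gr(im[100:200,u]);e=np.nonzero(np.diff(col.astype(int)))[0]+100
    print(u,e[:5],[np.round(onplane(c,P,u,v+.5,[0,0,1],0),1)[:2].tolist() for v in e[:1]])
for v in(134,140):
    row=gr(im[v,170:350]);e=np.nonzero(np.diff(row.astype(int)))[0]+170;print(v,e)
print(im[120:200:4,250].mean(1).round().tolist())
```

```text
212 [130] [[429.0, -29.7]]
230 [130] [[433.0, -11.7]]
250 [130] [[437.5, 8.4]]
270 [130] [[442.0, 28.4]]
290 [130] [[446.5, 48.4]]
308 [130] [[450.5, 66.5]]
134 [206 314]
140 [206 314]
[101.0, 99.0, 99.0, 172.0, 193.0, 191.0, 156.0, 126.0, 192.0, 178.0, 159.0, 103.0, 42.0, 129.0, 120.0, 166.0, 145.0, 131.0, 150.0, 72.0]
```

The near flange edge lies on row 130 and the sides at 206 and 314, exactly where the fitted pose predicts. I'm descending.

{"name": "send_rows", "arguments": {"targets": [[[-0.05,-0.1,1,0,0,0,2],[-0.05,-0.1,2.2,0,0,0,2],[-0.05,-0.1,3.4,0,0,0,2],[-0.05,-0.1,4.4,0,0,0,2],[-0.05,-0.1,4.9,0,0,0,2],[-0.05,-0.1,4.9,0,0,0,2],[-0.05,-0.1,4.9,0,0,0,2]]]}}

```text
clock: 23.2
tool_pos: [475.3, 12.1, 167.3]
orientation: [0.78, 0.626, 0.001, 0.001]
contact_force: [0.2, -0.1, -0.5]
gripper_width: 35.4
```

```bash
python3 -c "
from h import *
s=st();print(go((474.7,11.1,145),77.4,s))
"
```

```text
t 23.2 pos [475.3  12.1 167.3] F [ 0.19 -0.1  -0.53] M [-0.03 -0.01 -0.  ] w 35.4 eul [ 7.752e+01 -1.400e-01  3.000e-02]
([-0.11, -0.04, 2.23], [0.13, -0.06, 0.12])
```

{"name": "send_rows", "arguments": {"targets": [[[-0.1,-0.05,0.4,0.13,0,0.1,2],[-0.1,-0.05,0.8,0.13,0,0.1,2],[-0.1,-0.05,1.2,0.13,0,0.1,2],[-0.1,-0.05,1.6,0.13,0,0.1,2],[-0.1,-0.05,1.6,0.13,0,0.1,2]]]}}

```text
clock: 23.62
tool_pos: [474.0, 11.2, 150.4]
orientation: [0.78, 0.625, -0.0, -0.001]
contact_force: [-1.1, -0.1, -1.8]
gripper_width: 35.1
```

```bash
python3 -c "
from h import *
s=st();print(go((474.7,11.1,135),77.4,s))
"
```

```text
t 23.62 pos [474.   11.2 150.4] F [-1.12 -0.11 -1.81] M [0.   0.   0.07] w 35.1 eul [7.742e+01 8.000e-02 6.000e-02]
([0.01, 0.07, 1.54], [-0.09, -0.04, 0.02])
```

{"name": "send_rows", "arguments": {"targets": [[[0,0.05,0.3,-0.1,0,0,2],[0,0.05,0.6,-0.1,0,0,2],[0,0.05,0.9,-0.1,0,0,2],[0,0.05,1.2,-0.1,0,0,2],[0,0.05,1.2,-0.1,0,0,2]]]}}

```text
clock: 24.03
tool_pos: [474.0, 11.0, 137.6]
orientation: [0.78, 0.625, -0.0, -0.001]
contact_force: [-1.3, 0.1, -0.8]
gripper_width: 34.8
```

```bash
python3 -c "
from h import *
s=st()
"
```

```text
t 24.03 pos [474.   11.  137.6] F [-1.31  0.07 -0.83] M [-0.    0.06  0.  ] w 34.8 eul [7.742e+01 6.000e-02 3.000e-02]
```

{"name": "send_rows", "arguments": {"targets": [[[0,0,0.2,0,0,0,2],[0,0,0.4,0,0,0,2],[0,0,0.6,0,0,0,2],[0,0,0.7,0,0,0,2],[0,0,0.7,0,0,0,2]]]}}

```text
clock: 24.45
tool_pos: [474.0, 11.0, 130.5]
orientation: [0.78, 0.625, -0.0, -0.001]
contact_force: [-0.8, 0.2, -1.3]
gripper_width: 35.1
```

```bash
python3 -c "
from h import *
s=st()
"
```

```text
t 24.45 pos [474.   11.  130.5] F [-0.78  0.24 -1.3 ] M [-0.04  0.05 -0.01] w 35.1 eul [7.742e+01 6.000e-02 3.000e-02]
```

{"name": "send_rows", "arguments": {"targets": [[[0,0,0.1,0,0,0,2],[0,0,0.2,0,0,0,2],[0,0,0.2,0,0,0,2],[0,0,0.2,0,0,0,2]]]}}

```text
clock: 24.78
tool_pos: [474.1, 11.0, 128.7]
orientation: [0.78, 0.625, -0.0, -0.0]
contact_force: [-0.6, -0.5, 1.6]
gripper_width: 35.1
```

```bash
python3 -c "
from h import *
s=st()
"
```

```text
t 24.78 pos [474.1  11.  128.7] F [-0.61 -0.52  1.64] M [-0.01  0.1  -0.04] w 35.1 eul [7.741e+01 4.000e-02 3.000e-02]
```

The carrier is on the sprung pad: the vertical force went from -1.3 to +1.6 N. I'm releasing and rising.

{"name": "send_rows", "arguments": {"targets": [[[0,0,0,0,0,0,4.2],[0,0,0,0,0,0,5.2],[0,0,0,0,0,0,5.6],[0,0,0,0,0,0,5.6],[0,0,0,0,0,0,5.6],[0,0,-1,0,0,0,5.6],[0,0,-3,0,0,0,5.6],[0,0,-6,0,0,0,5.6]]]}}

```text
clock: 25.45
tool_pos: [472.1, 10.9, 187.0]
orientation: [0.78, 0.625, -0.003, -0.002]
contact_force: [1.0, -0.5, 0.8]
gripper_width: 55.7
```

{"name": "send_rows", "arguments": {"targets": [[[0,0,-4,0,0,0,5.6],[0,-2,-8,0,0,0,5.6],[0,-4,-10,0,0,0,5.6],[0,-6,-10,0,0,0,5.6],[0,-6,-10,0,0,0,5.6]]]}}

```text
clock: 25.87
tool_pos: [412.3, 24.4, 289.6]
orientation: [0.78, 0.626, -0.001, -0.002]
contact_force: [-0.3, -0.8, -0.4]
gripper_width: 56.1
```

```bash
python3 look.py w12
python3 - <<'E'
from h import *
import pickle
st()
s,c=pickle.load(open('w12.pkl','rb'));P=campose(c,s)
C={}
for n in('wrist','top','scene'):
    if n!='wrist': C[n]=camera(n)
    for q in('front_lug','middle_lug','rear_lug'):
        print(n,q,[(np.round(a['point']).astype(int).tolist(),round(a['p'],2)) for a in recognise(q,n)][:5])
    for q in ('spool','flux','bin','driver','reel','tincup','brush') if n!='wrist' else ():
        print(n,q,[(np.round(a['point']).astype(int).tolist(),round(a['p'],2)) for a in recognise(q,n)][:2])
pickle.dump(C,open('c1.pkl','wb'))
# expected rear lug top-face corners at rest in wrist picture
ax=np.array([np.cos(np.radians(-12.6)),np.sin(np.radians(-12.6)),0]);ay=np.array([-ax[1],ax[0],0])
for dz in(0,):
  for sx,sy in((-5,-18),(-5,18),(5,18),(5,-18)): print(proj(c,P,np.array([474,11.2,126+25])+sx*ax+sy*ay).round(1))
im=c['image'].astype(int)
r=proj(c,P,np.array([474,11.2,151]));print('ctr',r.round(1))
u=int(r[0]);print([(v,int(im[v,u].mean())) for v in range(int(r[1])-30,int(r[1])+30,3)])
v=int(r[1]);print([(x,int(im[v,x].mean())) for x in range(u-45,u+46,5)])
E
```

```text
t 25.87 pos [412.3  24.4 289.6] F [-0.34 -0.76 -0.42] M [ 0.01  0.03 -0.05] w 56.1 eul [7.746e+01 2.400e-01 5.000e-02]
t 25.92 pos [413.4  24.2 288.5] F [ 0.24 -0.1  -0.88] M [-0.02 -0.01 -0.02] w 56.1 eul [7.746e+01 2.600e-01 3.000e-02]
wrist front_lug [([662, 262, 49], 0.92), ([527, 266, 60], 0.72), ([383, 132, 90], 0.67)]
wrist middle_lug [([586, -159, 143], 0.69)]
wrist rear_lug [([467, 10, 96], 0.87)]
top front_lug [([629, -144, 228], 0.87), ([532, 266, 81], 0.87), ([653, 268, 81], 0.84)]
top middle_lug [([589, -139, 226], 0.53)]
top rear_lug []
top spool [([639, 16, 37], 0.56)]
top flux [([426, 236, 51], 0.64), ([589, -135, 223], 0.52)]
top bin [([806, 2, -4], 0.95)]
top driver [([399, -311, 26], 0.57)]
top reel [([497, 391, 11], 0.85)]
top tincup [([578, -354, 22], 0.78)]
top brush [([334, 311, 17], 0.9)]
scene front_lug [([636, -139, 214], 0.91), ([667, 266, 80], 0.86), ([541, 270, 86], 0.84), ([570, -355, 23], 0.62), ([397, 145, 86], 0.55)]
scene middle_lug [([596, -130, 212], 0.59)]
scene rear_lug [([477, 16, 92], 0.67)]
scene spool [([644, 22, 37], 0.55)]
scene flux [([438, 244, 48], 0.59)]
scene bin [([803, -6, 7], 0.8)]
scene driver [([409, -306, 18], 0.71)]
scene reel [([502, 390, 9], 0.85)]
scene tincup [([568, -353, 24], 0.68)]
scene brush [([344, 320, 20], 0.63)]
[241.3 248.6]
[281.9 248.7]
[281.7 258.8]
[241.5 258.8]
ctr [261.6 253.7]
[(223, 17), (226, 15), (229, 28), (232, 28), (235, 43), (238, 112), (241, 15), (244, 14), (247, 29), (250, 52), (253, 49), (256, 50), (259, 121), (262, 121), (265, 121), (268, 120), (271, 120), (274, 120), (277, 120), (280, 118)]
[(216, 119), (221, 120), (226, 121), (231, 118), (236, 119), (241, 50), (246, 51), (251, 51), (256, 51), (261, 49), (266, 51), (271, 50), (276, 50), (281, 111), (286, 120), (291, 121), (296, 122), (301, 120), (306, 120)]
```

All checks agree: the rear lug's top face is within about 1 px of where the fully seated pose predicts, and both other carriers hang on the spare hook. No bystander has moved. Handing in.

```bash
python3 -c "
from h import *
st();print(close_job())"
```

```text
t 27.17 pos [414.2  24.  287.4] F [ 0.24  0.24 -0.59] M [0.03 0.03 0.02] w 56.4 eul [7.742e+01 3.900e-01 2.000e-02]
the job is handed in; nothing more can be done
None
```

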